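# Reverse the ratchet and back off a fixture's clamp bolt

### The arm

A 7-joint arm with a two-finger parallel gripper is mounted at the origin on the work surface. World frame = base frame: x ahead of the robot, y to its left, z up, the work surface at z = 0. Lengths are in m, angles in rad, forces in N, time in s.
With the tool pointing down it reaches from about 0.4 to 0.925 m from the base axis. Payload 4.1 kg.
Tool frame: the origin (TCP) lies midway between the tips of the shut fingers; the grasp point (between the pads) lies 19 mm behind it; z points along the fingers, y is the line along which they close (so a half turn about z gives the same grasp; the last joint's range is limited). The gripper opens to 85 mm and grips with 20 to 120 N. Pads are 22 mm wide; open, the fingers measure 114 mm over their backs; the gripper's body (76 mm by 85 mm) begins 54 mm behind the grasp point. The pads swing forward as they close: fully open they stand 13 mm farther back than shut.
Start: joints at [-1.385, 0.398, 0.045, 1.537, -0.019, 1.207, -0.051], TCP at [0.183, 0.624, 0.231] pointing down, gripper open.
Joint ranges: [-2.82, 2.82], [-0.49, 2.23], [-1.37, 1.46], [0, 2.46], [-1.36, 4.5], [0.23, 2], [-2.94, 2.94]. Speed limits (rad/s): [2.57, 2.57, 3.14, 3.14, 3.14, 3.14, 3.14].

### API

Orientations are given as a rotation vector (axis times angle).
In Python, from workcell import * gives the robot as it stands.
- The arm moves only by the tool servo_tool, never from a script. Its argument "commands" is one flat list of numbers, 7 for each row, row after row: the shift along the world's x, y, z in cm, then the turn, a rotation vector about the world's x, y, z in rad, then the gripper's target within -1 to 1 (shut at 1, half-way at 0, fully open at -1). A call has 1 to 10 rows; each row shifts and turns the commanded pose from where the row before left it; what a row does not reach is not made up. A row lasts 1/8 s, in which the tool goes at most 62.5 mm and 10.7 degrees, less where a joint would pass 70% of its speed; a pose out of reach is approached as far as the arm can. A call is refused whole if a number of a shift passes 6.25 or a number of a turn 0.188, either way. A call with a gripper value outside its range is refused whole. The fingers move at their own pace and stop on an object; "squeeze" is the grip in N (left out, the last holds). Time passes only in rows, so rows that do not move let the fingers close. It gives the time, the measured TCP pose, the force, the opening and the grip force at its end, in the units of the state.
- state(): the state, without advancing time (a new reading comes with each control period).
- get_image(name): name is "scene" or "side" or "wrist"; returns (picture, depth): 420x560x3 uint8, red, green, blue; 420x560 float32, m along the optical axis (not along the pixel's ray), 0 where there is no reading.
- camera_model(name): a dict with "fx", "fy", "cx", "cy" (pixels), "R" (3x3) and "t" (3): a world point X has camera coordinates R X + t. Camera axes: x right, y down, z forward; pixel columns grow to the right and rows downward; lengths in m; the calibration is good to about 2 mm. The wrist camera is an equidistant fisheye: a pixel r from the principal point sees the ray r / f radians off the axis. A picture is of the moment at which its call begins: read the wrist's pose just before it. camera_model takes no time and is no camera call; for the wrist camera it gives the pose at the moment of the call.
- hand_in(): hands the job in; it is judged then, once.
The state is a dict: "time": time; "joints": joint angles; "joint_velocities": joint speeds; "tau": joint torques, N m; "ee_pos": TCP position; "orientation": TCP orientation; "contact_force": force on the tool from outside, world axes, zero at the start; "wrist_torque": the same for the moment, N m; "finger_gap": finger opening in m; "gripper_force": force on a finger pad.
Only numpy, scipy, OpenCV 4.12 (cv2) and the standard library are available. Lean on these libraries where they do the work, as an engineer would, in place of code of your own. Each camera call takes 0.05 s, during which the arm holds its last target. There are 200 camera calls.

### The job

The ratchet spanner on the clamp bolt of the inspection fixture is still set to tighten: gently flip its small direction lever over to the loosening side, then work the handle back and forth between the two posts to unscrew the bolt (anticlockwise seen from above) until you feel it come up against its end stop. Load neither the little lever nor the stop heavily, do not tighten the bolt any further, and leave the lever on the loosening side and the other gauges and parts on the bench where they are.

Things in the scene. Friction and masses are not known exactly. Their poses are not given: they have to be found in the camera images.
- fixture: Fixed inspection fixture: aluminium base plate 170 (x) by 230 (y) by 22 mm, V-block with a clamped shaft at its +y end, a strap clamp along y, and two upright posts, 20 mm thick, tops 130 mm above the bench, at x = +-69, y = -30 mm. Origin: centre of the plate's underside, on the bench. The ratchet spanner sits on the bolt at x = 0, y = 20 mm; its handle points to -y, between the posts.
- bolt_axis (a point): Fixed point on the upright axis of the clamp bolt, 107 mm above the bench, level with the middle of the spanner handle's thickness. The spanner turns about this axis and cannot lift off. Its ring is 60 mm across, top 115 mm above the bench.
- ratchet (a joint): Swing of the spanner handle about the bolt axis, rad: 0 when it points along the fixture's -y, growing anticlockwise seen from above. The posts stop it at -0.72 and +0.72. It stays where it is left: 0.25 N m of drag, and about 0.1 more when it clicks back over the ratchet's 18 teeth. It takes up (drives the bolt) within one tooth, 20 degrees.
- ratchet_grip (a point): Point in the middle of the steel handle, 145 mm from the bolt axis. The handle is a flat bar 20 mm wide, 14 mm thick (100 to 114 mm above the bench), that ends 214 mm from the axis. Under it, beyond 70 mm from the axis, there are only the base plate and the bench. x axis: along the handle, away from the bolt.
- selector (a joint): Direction lever on the spanner's neck, rad from the handle's centre line, growing anticlockwise seen from above. -0.35: set to tighten (the handle drives the bolt clockwise and clicks free anticlockwise). +0.35: set to loosen (drives anticlockwise, clicks free clockwise). A spring snaps it to the nearer side, where it rests at 0.2 to 0.37 as the pawl lies on or between teeth.
- selector_pivot (a point): Pivot of the direction lever, on the handle's centre line 40 mm from the bolt axis, 117 mm above the bench. 2 to 4 N at the tab takes the lever over its spring; more than 15 N damages it. Pushing it may swing the handle a little too, which runs free towards the loosening side until the lever is over.
- selector_tab (a point): Middle of the direction lever's dark upright tab, 26 mm from its pivot. The tab reaches from 2 to 32 mm from the pivot, away from the bolt, is 7 mm thick and stands 116 to 131 mm above the bench, just over the flat top of the spanner's neck (115 mm). x axis: along the tab, away from the pivot.
- strap_top (a point): Top of the strap clamp at its +y end. The strap rises with the clamp bolt by 6 mm a turn: from 94.0 to 94.4 mm above the fixture's origin at the start (this depends on how tight the bolt was done up) to 95.62 mm, where the bolt's end stop begins. At the stop means 95.58 mm or more; above 95.68 mm the stop is strained. Too fine to measure: feel for it.
- bolt_dot (a point): Small dark dot on top of the bolt's hexagon (24 mm across flats, 117 mm above the bench), 8 mm from its axis. The bolt runs stiffly, 0.8 N m (3 to 7 N at the handle's grip point), anticlockwise up to an unmarked end stop 1.25 to 1.7 rad on from the start, where the resistance rises by about 15 N m per rad of handle; over 3.4 N m in all (24 N at the grip point) strains the stop. One swing is not enough.
- spare_nut: Bystander, leave alone: loose steel hex nut on the base plate, 19 mm across flats, 14 mm high. Origin at the centre of its underside.
- parallel: Bystander, leave alone: loose steel parallel block on the base plate, 12 x 50 x 20 mm. Origin at the centre of its underside.
- ring_gauge: Bystander, leave alone: steel ring gauge, 64 mm across, 22 mm high. Origin at the centre of its underside.
- caliper: Bystander, leave alone: digital caliper lying flat, 215 mm long, 13 mm high. Origin at the centre of its underside.
- plug_gauge: Bystander, leave alone: plug gauge lying down, black grip, 118 mm long, 25 mm thick. Origin at the centre of its underside.
- stepped_bush: Bystander, leave alone: turned steel bush standing up, 48 mm across, 52 mm high. Origin at the centre of its underside.
- open_spanner: Bystander, leave alone: plain steel open spanner lying flat. Origin at the centre of its underside.
- oil_can: Bystander, leave alone: small white oil bottle, 48 mm across, 100 mm high. Origin at the centre of its underside.

How it is judged:
On the way, in this order (a step that is already met when the one before it is completed fails the run):
1. the direction lever is flipped to the loosening side (value of joint selector above 0.1 rad), for 0.2 s.
2. the bolt has been swung a good part of the way out (z of strap_top in the frame of fixture above 0.0949 m), for 0.1 s.
At the end, for the whole second after the job is handed in: The clamp bolt stands at its end stop with the strap fully risen (no more than 0.045 rad, or 0.04 mm of rise, short of where the stop begins), the direction lever is still on the loosening side (above 0.1 rad) and the handle is at rest, let go (z of strap_top in the frame of fixture above 0.09558 m and value of joint selector above 0.1 rad and velocity of joint ratchet between -0.1 and 0.1 rad/s); the robot touches nothing.
It fails at once if the end stop is strained: more than about 3.4 N m put into it (the bolt 0.06 rad past where the stop begins) (z of strap_top in the frame of fixture above 0.09568 m).
It fails at once if the direction lever is pressed with more than 15 N (contact force between selector and the fingers above 15 N or contact force between selector and the arm above 15 N).
It fails at once if the bolt is turned (by more than 0.19 rad) while the lever is still set to tighten (distance of bolt_dot from where it was at the start of the episode above 0.0015 m and value of joint selector below -0.1 rad).
It fails at once if another part on the bench or the fixture is moved by more than 25 mm (distance of any of spare_nut, parallel, ring_gauge, caliper, plug_gauge, stepped_bush, open_spanner, oil_can from where it was at the start of the episode above 0.025 m).
It also fails if it takes over 67 s, if anything falls off the work surface, if the arm or the gripper's body presses on something with over 40 N, if the wrist force passes 120 N, or if a joint passes its speed limit or range.

## Working session

There is one attempt and no reset: what is moved stays moved. The work goes in short steps, Python scripts to look and compute and a tool call to move; the robot and the scene stay as the last step left them, time stands still between calls to the robot, and variables do not carry over. Pictures are saved under pics/ and viewed, at most 10 in all, crops included, and the job is handed in when it is done.

Besides the shell and the picture viewer there is one more tool, called as name(argument=value, ...) on one line, values as JSON. servo_tool: Moves the arm, as the interface text tells. Its arguments: {"type":"object","properties":{"commands":{"type":"array","items":{"type":"number"}},"squeeze":{"type":"number"}},"required":["commands"]}

```bash
mkdir -p pics; cat > h.py <<'E'
from workcell import *
import numpy as np, cv2
def snap(n,f):
    c=camera_model(n); im,d=get_image(n); cv2.imwrite('pics/'+f+'.png',im[:,:,::-1]); np.savez('pics/'+f+'.npz',im=im,d=d,**{k:np.array(c[k]) for k in ('fx','fy','cx','cy','R','t')}); return c,im,d
def world(f,u,v):
    z=np.load('pics/'+f+'.npz'); d=z['d'][v,u]
    p=np.array([(u-z['cx'])/z['fx']*d,(v-z['cy'])/z['fy']*d,d]); return z['R'].T@(p-z['t'])
E
python3 - <<'E'
from h import *
a=snap('scene','s1')[1]; b=snap('side','d1')[1]
for n in('scene','side'):
    c=camera_model(n); print(n,-np.array(c['R']).T@np.array(c['t']),c['fx'])
s=state(); print({k:np.round(v,3) for k,v in s.items()})
E
```

```text
scene [1.039951   0.34463563 0.984618  ] 402.5514629494111
side [-0.26377611 -0.71411959  0.90523905] 482.9657194721251
{'time': np.float64(0.1), 'joints': array([-1.385,  0.399,  0.045,  1.538, -0.019,  1.207, -0.051]), 'joint_velocities': array([ 0.002, -0.001,  0.001, -0.001,  0.002,  0.002, -0.001]), 'tau': array([ 3.0000e-03, -4.7626e+01,  1.3700e+00, -2.5495e+01,  1.2000e-02,
        5.0000e-03, -0.0000e+00]), 'ee_pos': array([0.182, 0.623, 0.23 ]), 'orientation': array([-4.46e-01, -3.11e+00,  3.00e-03]), 'contact_force': array([ 0.194, -0.127, -0.067]), 'wrist_torque': array([ 0.044, -0.027, -0.031]), 'gripper_force': np.float64(0.0), 'finger_gap': np.float64(0.085)}
```

View pics/s1.png

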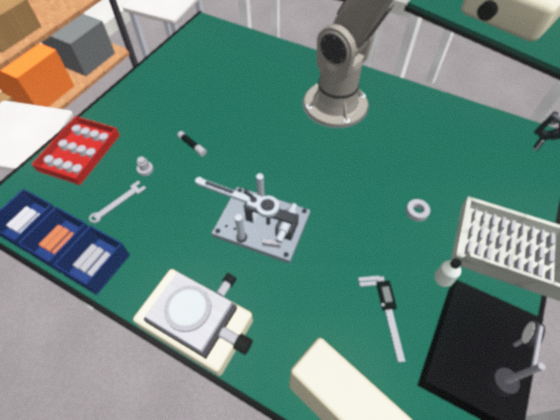

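View pics/d1.png

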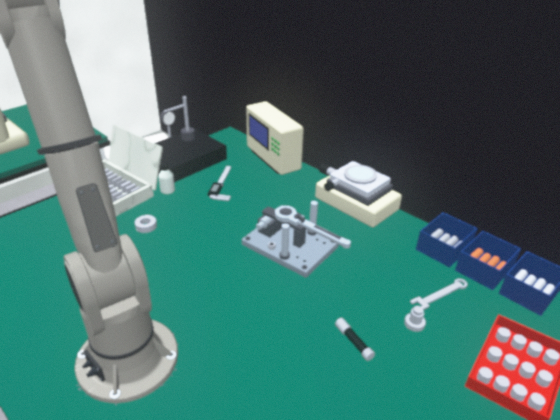

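The scene view shows the spanner ring near (267,205) and the handle end near (200,182). In the side view the ring is at (287,214) and the end at (347,243). I'll get positions from depth and enlarge that area.

```bash
python3 - <<'E'
from h import *
for f,pts in(('s1',[(267,205),(200,182),(262,178),(239,220),(284,257),(308,213)]),('d1',[(287,214),(347,243),(313,205),(286,228)])):
    for p in pts: print(f,p,world(f,*p).round(3))
z=np.load('pics/s1.npz');w=np.load('pics/d1.npz')
a=cv2.resize(z['im'][160:270,185:325],(784,616)[:2] and (760,597),interpolation=cv2.INTER_CUBIC)
# top-down height segment: points with z in .09-.135
for k in('s1','d1'):
    z=np.load(f'pics/{k}.npz'); v,u=np.mgrid[0:420,0:560]; d=z['d']
    P=np.stack([(u-z['cx'])/z['fx']*d,(v-z['cy'])/z['fy']*d,d],-1)-z['t']; P=P@z['R']
    m=(d>0)&(abs(P[...,0]-world('s1',267,205)[0])<.25)&(abs(P[...,1]-world('s1',267,205)[1])<.25)&(P[...,2]>.09)&(P[...,2]<.122)
    Q=P[m]; print(k,len(Q)); print(Q[::max(1,len(Q)//25)].round(3).tolist())
b=cv2.resize(w['im'][190:280,230:360],(400,277),interpolation=cv2.INTER_CUBIC); a=cv2.resize(a,(400,314))
c=np.zeros((314,800,3),np.uint8); c[:,:400]=a; c[:277,400:]=b; cv2.imwrite('pics/c1.png',c[:,:,::-1])
E
```

```text
s1 (267, 205) [0.553 0.042 0.116]
s1 (200, 182) [ 0.574 -0.154  0.114]
s1 (262, 178) [ 0.493 -0.007  0.13 ]
s1 (239, 220) [0.631 0.007 0.126]
s1 (284, 257) [0.622 0.13  0.022]
s1 (308, 213) [0.472 0.126 0.027]
d1 (287, 214) [0.548 0.029 0.115]
d1 (347, 243) [ 0.569 -0.167  0.113]
d1 (313, 205) [ 0.62  -0.004  0.128]
d1 (286, 228) [ 0.485 -0.027  0.13 ]
s1 1499
[[0.563, -0.168, 0.114], [0.498, -0.017, 0.116], [0.489, -0.007, 0.103], [0.493, -0.008, 0.098], [0.573, -0.123, 0.106], [0.559, -0.071, 0.114], [0.57, -0.07, 0.115], [0.559, -0.039, 0.113], [0.569, -0.05, 0.109], [0.548, 0.006, 0.117], [0.566, -0.03, 0.106], [0.545, 0.035, 0.119], [0.559, 0.015, 0.113], [0.574, -0.006, 0.109], [0.551, 0.055, 0.118], [0.564, 0.042, 0.116], [0.57, 0.046, 0.117], [0.577, 0.044, 0.116], [0.539, 0.094, 0.097], [0.558, 0.068, 0.094], [0.554, 0.09, 0.095], [0.556, 0.108, 0.092], [0.76, 0.058, 0.112], [0.762, 0.072, 0.102], [0.782, 0.063, 0.104], [0.792, 0.068, 0.102]]
d1 1139
[[0.8, 0.06, 0.109], [0.756, 0.06, 0.109], [0.76, 0.066, 0.09], [0.578, 0.045, 0.116], [0.548, 0.104, 0.094], [0.559, 0.091, 0.092], [0.54, 0.056, 0.115], [0.544, 0.04, 0.118], [0.552, 0.025, 0.118], [0.571, 0.001, 0.118], [0.533, 0.069, 0.095], [0.543, 0.009, 0.118], [0.537, 0.003, 0.117], [0.538, -0.008, 0.116], [0.548, 0.016, 0.091], [0.558, -0.049, 0.117], [0.548, -0.036, 0.108], [0.551, -0.023, 0.093], [0.551, -0.059, 0.105], [0.486, -0.027, 0.116], [0.482, -0.02, 0.107], [0.571, -0.128, 0.117], [0.566, -0.133, 0.115], [0.567, -0.142, 0.113], [0.56, -0.138, 0.105], [0.569, -0.171, 0.109]]
```

View pics/c1.png

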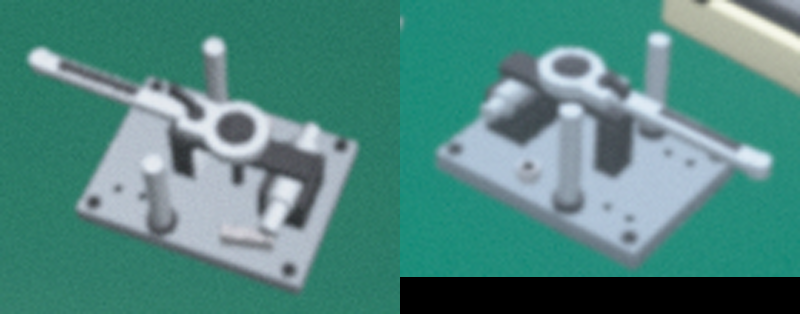

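The tab (dark) sits on the −x side of the neck, so it has to go towards +x. I'm moving over the fixture with the gripper shut and will look again with the wrist camera there.

servo_tool(commands=[4,-5.5,0,0,0,-0.12,1,4,-5.5,0,0,0,-0.12,1,4,-5.5,0,0,0,-0.12,1,4,-5.5,0,0,0,-0.12,1,4,-5.5,0,0,0,-0.12,1,4,-5.5,0,0,0,-0.12,1,1.4,-5.5,0,0,0,-0.12,1,1.4,-5.5,0,0,0,-0.12,1,1.4,-5.5,0,0,0,-0.12,1,1.4,-5.5,0,0,0,-0.12,1], squeeze=20)

```text
time: 1.35
ee_pos: [0.4591, 0.0987, 0.2312]
orientation: [-2.128, -2.311, -0.0]
contact_force: [0.3, 0.3, 0.1]
finger_gap: 0.0001
gripper_force: 0.0
```

servo_tool(commands=[1.4,-5.5,0,0,0,0,1,1.4,-5.5,0,0,0,0,1,0,0,0,0,0,0,1,0,0,0,0,0,0,1])

```text
time: 1.85
ee_pos: [0.4868, -0.009, 0.231]
orientation: [-2.123, -2.314, 0.0]
contact_force: [-0.3, 0.5, -0.5]
finger_gap: -0.0001
gripper_force: 0.0
```

```bash
python3 - <<'E'
from h import *
from scipy.spatial.transform import Rotation as Ro
s=state(); print(s['ee_pos'].round(4) if hasattr(s['ee_pos'],'round') else s['ee_pos'],Ro.from_rotvec(s['orientation']).as_matrix().round(3), s['joints'])
c,im,d=snap('wrist','w1'); print({k:np.round(v,3).tolist() for k,v in c.items() if k in('fx','cx','cy','R','t')}, d.min(),d.max())
cv2.imwrite('pics/w1b.png',cv2.resize(im,(800,600))[:,:,::-1])
E
```

```text
[ 0.4868 -0.009   0.231 ] [[-0.086  0.996 -0.001]
 [ 0.996  0.086  0.   ]
 [ 0.001 -0.001 -1.   ]] [-0.66588218  0.1228731   0.65320479  1.92747022 -0.08343149  1.11841563
  0.10618382]
{'fx': 325.192, 'cx': 282.79, 'cy': 208.214, 'R': [[0.996, 0.084, -0.001], [0.081, -0.95, 0.302], [0.025, -0.301, -0.953]], 't': [-0.485, -0.085, 0.365]} 0.0 1.5148597
```

View pics/w1b.png

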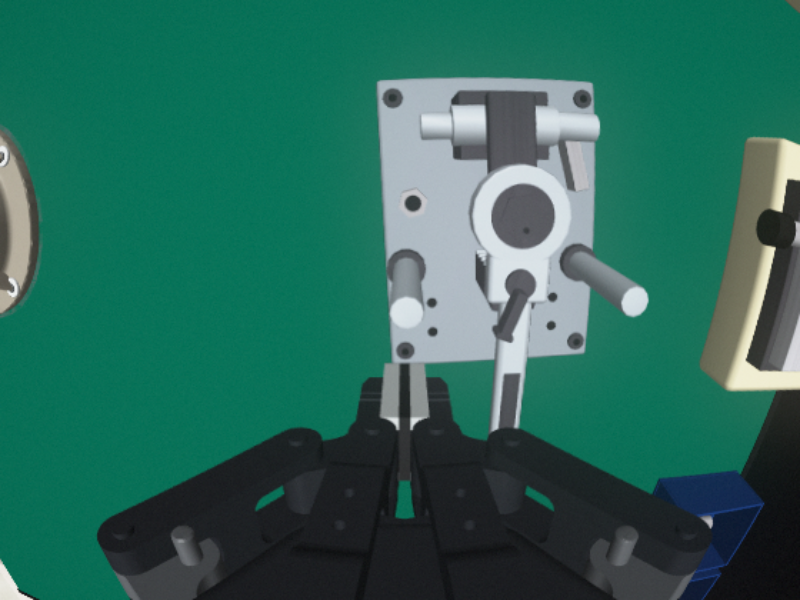

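The wrist view (enlarged 800×600) shows: ring centre (523,215), lever pivot (520,284), tab outer end (505,333), handle (510,365), post tops (406,312) and (634,301), bolt dot (527,231), shut fingers at (405,370).

```bash
cat >> h.py <<'E'
def fish(f,u,v,z0=None):  # u,v in 800x600 view
    z=np.load('pics/'+f+'.npz'); u*=.7; v*=.7
    x=(u-z['cx'])/z['fx']; y=(v-z['cy'])/z['fy']; r=np.hypot(x,y); k=np.tan(r)/r
    ray=np.array([x*k,y*k,1]); C=-z['R'].T@z['t']; w=z['R'].T@ray
    d=float(z['d'][int(round(v)),int(round(u))]) if z0 is None else (z0-C[2])/w[2]
    return C+d*w
E
python3 - <<'E'
from h import *
for n,u,v,z0 in [('ring',523,215,.115),('pivot',520,284,.131),('tabend',505,333,.131),('handle',511,365,.114),('h2',507,420,.114),('post-',406,312,.13),('post+',634,301,.13),('dot',527,231,.117)]:
    print(n,fish('w1',u,v).round(4),fish('w1',u,v,z0).round(4))
E
```

```text
ring [0.5508 0.0429 0.1161] [0.5511 0.0428 0.115 ]
pivot [0.5543 0.0029 0.1182] [0.5506 0.0063 0.131 ]
tabend [ 0.5465 -0.0232  0.1311] [ 0.5465 -0.0233  0.131 ]
handle [ 0.5587 -0.0512  0.1138] [ 0.5587 -0.0511  0.114 ]
h2 [ 0.5632 -0.0914  0.1149] [ 0.5635 -0.092   0.114 ]
post- [ 0.4892 -0.0159  0.1291] [ 0.4891 -0.0156  0.13  ]
post+ [0.6255 0.002  0.1294] [0.6251 0.0022 0.13  ]
dot [0.5544 0.034  0.1162] [0.5542 0.0342 0.117 ]
```

servo_tool(commands=[3.4,-1.9,-1,0,0,0,1,0,0,-4,0,0,0,1,0,0,-4,0,0,0,1,0,0,-2,0,0,0,1,0,0,0,0,0,0,1])

```text
time: 2.52
ee_pos: [0.5196, -0.0266, 0.1197]
orientation: [-2.118, -2.316, 0.004]
contact_force: [-0.1, 0.4, 0.5]
finger_gap: 0.0003
gripper_force: 0.0
```

```bash
python3 - <<'E'
from h import *
c,im,d=snap('wrist','w2')
cv2.imwrite('pics/w2b.png',cv2.resize(im[60:380,150:450],(640,683))[:600,:,::-1])
E
```

```text
(no output)
```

View pics/w2b.png

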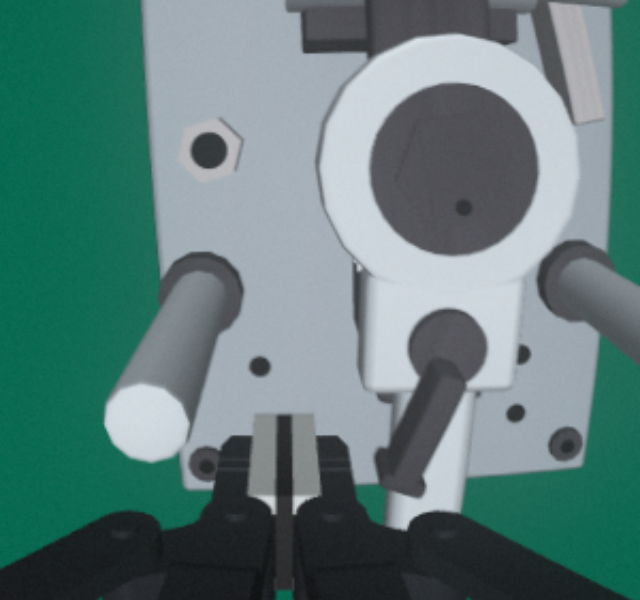

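The fingers are left of the tab at about (285,415). The tab end is at (395,485), roughly 6–14 mm away. I'll shift slightly outward and push slowly.

servo_tool(commands=[0.3,-0.4,0.05,0,0,0,1,0.3,0,0,0,0,0,1,0.3,0,0,0,0,0,1,0.2,0,0,0,0,0,1,0.2,0,0,0,0,0,1])

```text
time: 3.2
ee_pos: [0.5333, -0.0326, 0.1219]
orientation: [-2.123, -2.314, 0.002]
contact_force: [-3.0, 0.0, 4.6]
finger_gap: -0.0001
gripper_force: 2.5
```

servo_tool(commands=[0.2,0,0,0,0,0,1,0.2,0,0,0,0,0,1])

```text
time: 3.45
ee_pos: [0.538, -0.0333, 0.1219]
orientation: [2.124, 2.314, -0.001]
contact_force: [-4.1, -2.0, 3.4]
finger_gap: -0.0001
gripper_force: 2.5
```

servo_tool(commands=[0.2,0,0,0,0,0,1,0.2,0,0,0,0,0,1])

```text
time: 3.7
ee_pos: [0.5426, -0.0327, 0.1218]
orientation: [2.124, 2.314, 0.0]
contact_force: [-1.6, -2.3, 2.5]
finger_gap: 0.0
gripper_force: 1.1
```

servo_tool(commands=[0.2,0,0,0,0,0,1,0.2,0,0,0,0,0,1])

```text
time: 3.95
ee_pos: [0.5469, -0.0315, 0.1217]
orientation: [2.123, 2.315, 0.002]
contact_force: [1.3, 0.4, -0.9]
finger_gap: -0.0
gripper_force: 0.0
```

```bash
python3 - <<'E'
from h import *
c,im,d=snap('wrist','w3')
cv2.imwrite('pics/w3b.png',cv2.resize(im[60:380,150:450],(640,683))[:600,:,::-1])
E
```

```text
(no output)
```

View pics/w3b.png

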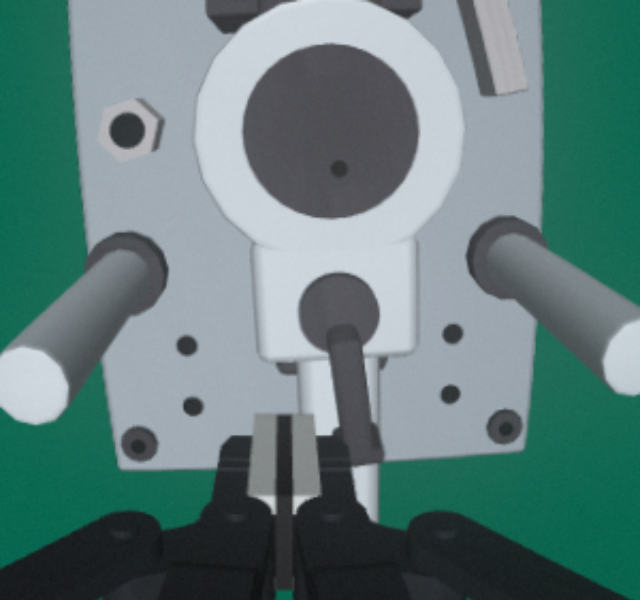

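The lever has crossed over: pivot (340,312), tab end (362,450). I'll compute its angle to check.

```bash
python3 - <<'E'
from h import *
s=640/300
def g(u,v,z0=None): return fish('w3',(150+u/s)/.7,(60+v/s)/.7,z0)
ring=g(331,131,.115); 
A=np.array([.551,.0425])
for n,u,v,z0 in [('ring',331,131,.115),('tabA',345,340,.131),('tabB',363,440,.131),('hL',299,375,.114),('hR',380,375,.114),('hR2',379,500,.114),('piv',340,312,.13)]: print(n,g(u,v),g(u,v,z0))
E
```

```text
ring [0.55145227 0.04201402 0.11636253] [0.55155086 0.04196867 0.115     ]
tabA [5.57715360e-01 3.31709203e-04 1.29156174e-01] [0.55748365 0.00096882 0.131     ]
tabB [ 0.5642277  -0.02193146  0.13034038] [ 0.56411194 -0.02159166  0.131     ]
hL [ 0.55004311 -0.01558785  0.11118794] [ 0.54987246 -0.0144375   0.114     ]
hR [ 0.58628584 -0.04992552  0.0212254 ] [ 0.56889254 -0.01291498  0.114     ]
hR2 [ 5.98667865e-01 -1.19550817e-01 -5.05126295e-04] [ 0.57360411 -0.04748409  0.114     ]
piv [0.55724102 0.00298557 0.11826368] [0.55591459 0.0065241  0.13      ]
```

Lever at about +0.14 rad, just over. I'll nudge it 2 mm more, back off, rise, open a little and go over the handle's grip point.

servo_tool(commands=[0.2,0,0,0,0,0,1,0.1,0,0,0,0,0,1])

```text
time: 4.25
ee_pos: [0.5495, -0.032, 0.1218]
orientation: [2.123, 2.315, 0.001]
contact_force: [0.3, -0.3, 0.2]
finger_gap: -0.0002
gripper_force: 0.0
```

servo_tool(commands=[-0.8,0,0,0,0,0,1,0,0,4.3,0,0,0,1,2,-5,0,0,0,0.05,0.1,1,-2,0,0,0,0,0.1,0,0,0,0,0,0,0.1,0,0,0,0,0,0,0.1])

```text
time: 5.0
ee_pos: [0.5705, -0.1012, 0.1645]
orientation: [-2.063, -2.367, -0.0]
contact_force: [0.7, 1.4, -0.1]
finger_gap: 0.0385
gripper_force: 0.0
```

```bash
python3 - <<'E'
from h import *
c,im,d=snap('wrist','w4')
cv2.imwrite('pics/w4b.png',cv2.resize(im,(800,600))[:,:,::-1])
E
```

```text
(no output)
```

View pics/w4b.png

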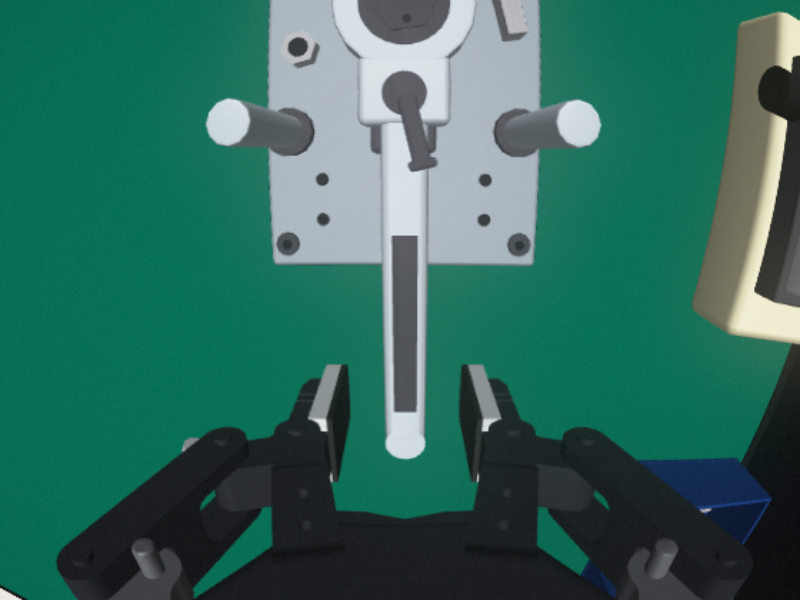

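The lever is clearly on the loosening side (pivot (404,92), tab end (422,163)). The handle is centred between the open fingers. I'll descend, straddle it loosely, then do the first stroke.

servo_tool(commands=[0,0,-4,0,0,0,0.1,0,0,-3.6,0,0,0,0.1,0,0,0,0,0,0,0.38,0,0,0,0,0,0,0.38,0,0,0,0,0,0,0.38])

```text
time: 5.68
ee_pos: [0.5724, -0.1024, 0.0906]
orientation: [2.063, 2.366, 0.003]
contact_force: [-0.7, -1.1, -0.0]
finger_gap: 0.0266
gripper_force: 0.0
```

servo_tool(commands=[1.43,0.26,0,0,0,0.1,0.38,1.39,0.4,0,0,0,0.1,0.38,1.34,0.54,0,0,0,0.1,0.38])

```text
time: 6.05
ee_pos: [0.6129, -0.0905, 0.0901]
orientation: [-1.685, -2.652, -0.001]
contact_force: [-2.0, -0.1, 0.4]
finger_gap: 0.0267
gripper_force: 0.8
```

servo_tool(commands=[1.29,0.67,0,0,0,0.1,0.38,1.21,0.79,0,0,0,0.1,0.38])

```text
time: 6.3
ee_pos: [0.6354, -0.0771, 0.0898]
orientation: [-1.411, -2.802, 0.005]
contact_force: [-6.7, -1.3, 3.7]
finger_gap: 0.0265
gripper_force: 3.4
```

servo_tool(commands=[1.13,0.91,0,0,0,0.1,0.38,1.03,1.03,0,0,0,0.1,0.38,0,0,0,0,0,0,0.38])

```text
time: 6.68
ee_pos: [0.6587, -0.0569, 0.0897]
orientation: [-1.129, -2.931, 0.001]
contact_force: [-4.4, -1.6, 1.8]
finger_gap: 0.0263
gripper_force: 1.5
```

The bolt is turning at about 7 N. Now I'll swing back, clicking free.

servo_tool(commands=[-1.03,-1.03,0,0,0,-0.1,0.38,-1.13,-0.91,0,0,0,-0.1,0.38,-1.21,-0.79,0,0,0,-0.1,0.38,-1.29,-0.67,0,0,0,-0.1,0.38,-1.34,-0.54,0,0,0,-0.1,0.38,-1.39,-0.4,0,0,0,-0.1,0.38,-1.43,-0.26,0,0,0,-0.1,0.38])

```text
time: 7.55
ee_pos: [0.5734, -0.1031, 0.0903]
orientation: [2.067, 2.358, 0.006]
contact_force: [2.7, -1.4, -0.6]
finger_gap: 0.0266
gripper_force: 1.0
```

servo_tool(commands=[-1.44,-0.11,0,0,0,-0.1,0.38,-1.45,0.03,0,0,0,-0.1,0.38,-1.44,0.17,0,0,0,-0.1,0.38,-1.42,0.32,0,0,0,-0.1,0.38,-1.37,0.45,0,0,0,-0.1,0.38,-1.33,0.59,0,0,0,-0.1,0.38,-1.25,0.72,0,0,0,-0.1,0.38,0,0,0,0,0,0,0.38])

```text
time: 8.55
ee_pos: [0.4746, -0.0804, 0.0896]
orientation: [2.751, 1.516, 0.004]
contact_force: [-0.1, 0.5, 0.7]
finger_gap: 0.0265
gripper_force: 0.0
```

```bash
python3 - <<'E'
from h import *
c,im,d=snap('wrist','w5')
s=state(); p=np.array(s['ee_pos'])[:2]-[.551,.0425]; print(s['time'],p,np.hypot(*p),np.arctan2(p[0],-p[1]))
R=cv2.resize(im,(800,600));cv2.imwrite('pics/w5b.png',R[:,:,::-1])
E
```

```text
8.6 [-0.07597741 -0.12288847] 0.14447886575773275 -0.5537401651510043
```

View pics/w5b.png

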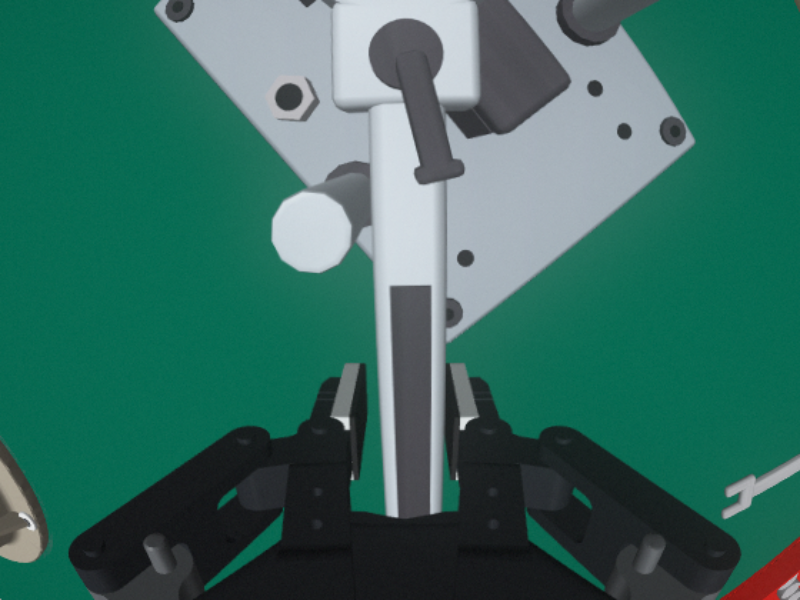

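Lever still on the loosening side at (437,175), handle near the −x post. Stroke 2 goes fast first, then in small steps.

servo_tool(commands=[1.25,-0.72,0,0,0,0.1,0.38,1.33,-0.59,0,0,0,0.1,0.38,1.37,-0.45,0,0,0,0.1,0.38,1.42,-0.32,0,0,0,0.1,0.38])

```text
time: 9.1
ee_pos: [0.5263, -0.1004, 0.0884]
orientation: [-2.387, -2.033, 0.003]
contact_force: [-5.9, 3.9, 4.9]
finger_gap: 0.0264
gripper_force: 3.5
```

servo_tool(commands=[1.44,-0.17,0,0,0,0.1,0.38,1.45,-0.03,0,0,0,0.1,0.38])

```text
time: 9.35
ee_pos: [0.5544, -0.1025, 0.0882]
orientation: [-2.172, -2.26, 0.003]
contact_force: [-7.1, 2.9, 4.0]
finger_gap: 0.0267
gripper_force: 3.5
```

servo_tool(commands=[0.72,0.03,0,0,0,0.05,0.38,0.72,0.08,0,0,0,0.05,0.38])

```text
time: 9.6
ee_pos: [0.5685, -0.1016, 0.0881]
orientation: [-2.058, -2.364, 0.004]
contact_force: [-6.6, 3.0, 4.1]
finger_gap: 0.0266
gripper_force: 3.4
```

servo_tool(commands=[0.72,0.11,0,0,0,0.05,0.38,0.71,0.15,0,0,0,0.05,0.38])

```text
time: 9.85
ee_pos: [0.5826, -0.0991, 0.0881]
orientation: [-1.937, -2.463, 0.003]
contact_force: [-7.2, 2.1, 4.5]
finger_gap: 0.0265
gripper_force: 3.4
```

servo_tool(commands=[0.7,0.18,0,0,0,0.05,0.38])

```text
time: 9.98
ee_pos: [0.5895, -0.0973, 0.0881]
orientation: [-1.875, -2.511, 0.003]
contact_force: [-7.4, 0.9, 3.9]
finger_gap: 0.0264
gripper_force: 3.4
```

servo_tool(commands=[0.69,0.22,0,0,0,0.05,0.38])

```text
time: 10.1
ee_pos: [0.5963, -0.0953, 0.0881]
orientation: [-1.812, -2.557, 0.003]
contact_force: [-7.3, 1.6, 3.9]
finger_gap: 0.0266
gripper_force: 3.4
```

servo_tool(commands=[0.68,0.25,0,0,0,0.05,0.38])

```text
time: 10.22
ee_pos: [0.603, -0.0929, 0.088]
orientation: [-1.747, -2.601, 0.004]
contact_force: [-6.7, 1.3, 4.0]
finger_gap: 0.0266
gripper_force: 3.4
```

servo_tool(commands=[0.67,0.29,0,0,0,0.05,0.38])

```text
time: 10.35
ee_pos: [0.6096, -0.0902, 0.088]
orientation: [-1.682, -2.644, 0.004]
contact_force: [-8.0, 1.6, 3.8]
finger_gap: 0.0265
gripper_force: 3.4
```

servo_tool(commands=[0.65,0.32,0,0,0,0.05,0.38,0.5,0.27,0,0,0,0.04,0.38])

```text
time: 10.6
ee_pos: [0.6211, -0.0846, 0.0879]
orientation: [-1.562, -2.717, 0.004]
contact_force: [-7.6, 1.3, 4.2]
finger_gap: 0.0266
gripper_force: 3.3
```

servo_tool(commands=[0.49,0.3,0,0,0,0.04,0.38,0.49,0.32,0,0,0,0.04,0.38])

```text
time: 10.85
ee_pos: [0.6307, -0.0787, 0.0879]
orientation: [-1.452, -2.777, 0.004]
contact_force: [-8.3, 0.0, 2.6]
finger_gap: 0.0264
gripper_force: 3.4
```

servo_tool(commands=[0.48,0.34,0,0,0,0.04,0.38,0.46,0.36,0,0,0,0.04,0.38])

```text
time: 11.1
ee_pos: [0.64, -0.072, 0.0879]
orientation: [-1.34, -2.832, 0.004]
contact_force: [-8.1, -0.4, 3.2]
finger_gap: 0.0263
gripper_force: 3.3
```

servo_tool(commands=[0.45,0.37,0,0,0,0.04,0.38,0.44,0.39,0,0,0,0.04,0.38])

```text
time: 11.35
ee_pos: [0.6488, -0.0648, 0.0878]
orientation: [-1.226, -2.883, 0.005]
contact_force: [-7.7, -0.9, 3.2]
finger_gap: 0.0267
gripper_force: 3.3
```

servo_tool(commands=[0.32,0.3,0,0,0,0.03,0.38,0.31,0.31,0,0,0,0.03,0.38])

```text
time: 11.6
ee_pos: [0.655, -0.059, 0.0877]
orientation: [-1.14, -2.918, 0.005]
contact_force: [-7.7, -1.1, 1.6]
finger_gap: 0.0268
gripper_force: 3.3
```

No stop yet. I'll swing back a bit more than 3 teeth.

servo_tool(commands=[-1.06,-0.99,0,0,0,-0.1,0.38,-1.15,-0.88,0,0,0,-0.1,0.38,-1.24,-0.75,0,0,0,-0.1,0.38,-1.3,-0.64,0,0,0,-0.1,0.38,-1.36,-0.49,0,0,0,-0.1,0.38,-1.41,-0.36,0,0,0,-0.1,0.38,-1.43,-0.22,0,0,0,-0.1,0.38,-1.45,-0.07,0,0,0,-0.1,0.38,-1.45,0.07,0,0,0,-0.1,0.38,-1.43,0.22,0,0,0,-0.1,0.38])

```text
time: 12.85
ee_pos: [0.5281, -0.1002, 0.0898]
orientation: [2.405, 2.013, 0.004]
contact_force: [3.5, -1.8, -1.0]
finger_gap: 0.0266
gripper_force: 1.9
```

servo_tool(commands=[-1.41,0.36,0,0,0,-0.1,0.38,-0.95,0.33,0,0,0,-0.07,0.38,0,0,0,0,0,0,0.38])

```text
time: 13.22
ee_pos: [0.5028, -0.0918, 0.0891]
orientation: [2.567, 1.81, 0.002]
contact_force: [0.3, -0.0, 0.4]
finger_gap: 0.0268
gripper_force: 0.0
```

servo_tool(commands=[0.68,-0.25,0,0,0,0.05,0.38,0,0,0,0,0,0,0.38])

```text
time: 13.48
ee_pos: [0.51, -0.0943, 0.0889]
orientation: [2.522, 1.873, 0.001]
contact_force: [-0.5, -0.1, 0.3]
finger_gap: 0.0262
gripper_force: 0.0
```

servo_tool(commands=[0.56,-0.15,0,0,0,0.04,0.38,0.57,-0.13,0,0,0,0.04,0.38])

```text
time: 13.72
ee_pos: [0.5197, -0.0969, 0.0886]
orientation: [-2.443, -1.972, 0.002]
contact_force: [-2.6, 0.5, 2.5]
finger_gap: 0.0263
gripper_force: 0.9
```

servo_tool(commands=[0.57,-0.11,0,0,0,0.04,0.38,0.57,-0.09,0,0,0,0.04,0.38])

```text
time: 13.98
ee_pos: [0.5317, -0.0991, 0.0886]
orientation: [-2.362, -2.07, 0.001]
contact_force: [-0.8, -0.6, 0.5]
finger_gap: 0.0264
gripper_force: 1.1
```

servo_tool(commands=[0.57,-0.07,0,0,0,0.04,0.38,0.58,-0.05,0,0,0,0.04,0.38])

```text
time: 14.22
ee_pos: [0.5437, -0.1002, 0.0887]
orientation: [-2.278, -2.164, 0.0]
contact_force: [-1.4, 0.1, -0.1]
finger_gap: 0.0265
gripper_force: 0.8
```

servo_tool(commands=[0.58,-0.02,0,0,0,0.04,0.38,0.58,0,0,0,0,0.04,0.38,0.58,0.02,0,0,0,0.04,0.38])

```text
time: 14.6
ee_pos: [0.561, -0.1001, 0.0887]
orientation: [-2.144, -2.296, 0.0]
contact_force: [-1.9, 0.7, -1.0]
finger_gap: 0.0266
gripper_force: 1.3
```

servo_tool(commands=[0.57,0.05,0,0,0,0.04,0.38,0.57,0.07,0,0,0,0.04,0.38])

```text
time: 14.85
ee_pos: [0.5702, -0.099, 0.0886]
orientation: [-2.048, -2.376, 0.004]
contact_force: [-8.2, 1.4, 4.4]
finger_gap: 0.0265
gripper_force: 3.5
```

Drive taken up at θ≈0.11, 2 teeth back as computed. Now I'll feel for the stop.

servo_tool(commands=[0.57,0.08,0,0,0,0.04,0.38,0.57,0.1,0,0,0,0.04,0.38])

```text
time: 15.1
ee_pos: [0.5814, -0.097, 0.0885]
orientation: [-1.951, -2.456, 0.003]
contact_force: [-7.2, 1.9, 3.6]
finger_gap: 0.0267
gripper_force: 3.4
```

servo_tool(commands=[0.56,0.13,0,0,0,0.04,0.38,0.55,0.16,0,0,0,0.04,0.38])

```text
time: 15.35
ee_pos: [0.5924, -0.094, 0.0885]
orientation: [-1.851, -2.532, 0.003]
contact_force: [-7.5, 1.0, 4.2]
finger_gap: 0.0266
gripper_force: 3.4
```

servo_tool(commands=[0.55,0.18,0,0,0,0.04,0.38,0.54,0.2,0,0,0,0.04,0.38])

```text
time: 15.6
ee_pos: [0.6023, -0.0905, 0.0885]
orientation: [-1.747, -2.602, 0.005]
contact_force: [-11.0, 0.9, 6.5]
finger_gap: 0.0266
gripper_force: 5.1
```

servo_tool(commands=[0,0,0,0,0,0,0.38])

```text
time: 15.72
ee_pos: [0.6028, -0.0904, 0.0885]
orientation: [-1.749, -2.602, 0.004]
contact_force: [-8.6, 1.5, 4.8]
finger_gap: 0.0265
gripper_force: 3.6
```

servo_tool(commands=[0.27,0.11,0,0,0,0.02,0.38])

```text
time: 15.85
ee_pos: [0.6039, -0.0898, 0.0884]
orientation: [-1.722, -2.617, 0.006]
contact_force: [-11.9, 0.6, 7.8]
finger_gap: 0.0268
gripper_force: 5.6
```

Force rises steadily with very little motion, so this is the end stop. I'll release, rise and verify.

servo_tool(commands=[-0.45,-0.18,0,0,0,0,0.1,0,0,0,0,0,0,0.1,0,0,4,0,0,0,0.1,0,0,5,0,0,0,0.1,-3,-5,1,0,0,0,0.1,0,0,0,0,0,0,0.1,0,0,0,0,0,0,0.1])

```text
time: 16.73
ee_pos: [0.5751, -0.1414, 0.1895]
orientation: [1.727, 2.621, 0.003]
contact_force: [0.8, 1.2, -0.9]
finger_gap: 0.0384
gripper_force: 0.0
```

```bash
python3 - <<'E'
from h import *
c,im,d=snap('wrist','w6')
cv2.imwrite('pics/w6b.png',cv2.resize(im,(800,600))[:,:,::-1])
E
```

```text
(no output)
```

View pics/w6b.png

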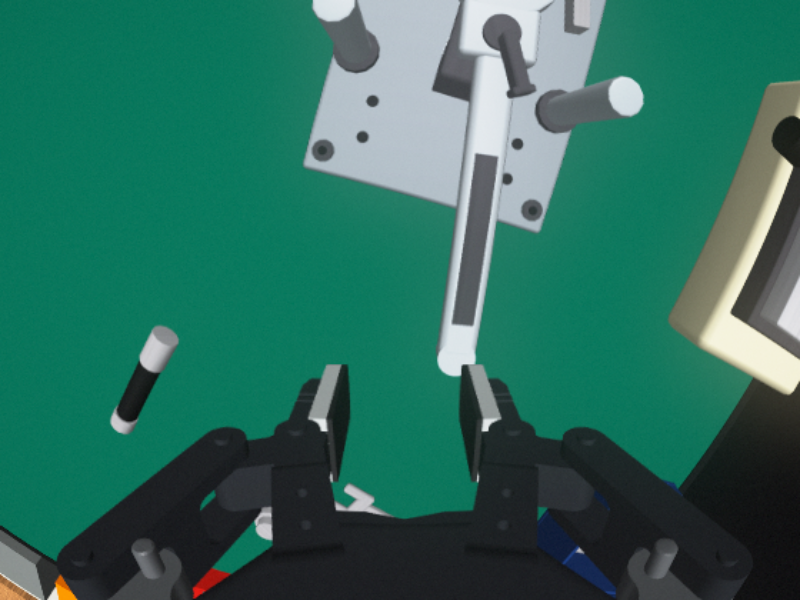

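The lever is on the loosening side (pivot (502,32), end (521,92)), the handle is free and the gripper is clear. Total bolt travel of about 1.5–1.7 rad agrees with the stop range, so I'm handing in.

```bash
python3 -c "
from workcell import *
print(hand_in())"
```

```text
the job is handed in; nothing more can be done
None
```

I flipped the lever to the loosening side, unscrewed the bolt in three strokes until I felt its end stop (wrist force up to about 12 N at the handle), let go and handed in; no verdict came back.

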